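# Paper cassette home, then hold the copier's document cover open

### The arm

A 6-joint arm with a two-finger parallel gripper is mounted at the origin on the work surface. World frame = base frame: x ahead of the robot, y to its left, z up, the work surface at z = 0. Lengths are in m, angles in degrees, forces in N, time in s.
With the tool pointing down it reaches from about 0.375 to 0.9 m from the base axis. Payload 3.1 kg.
Tool frame: the origin (TCP) lies between the finger pads; the fingertips stand 22 mm ahead of it and the grasp point (between the pads) lies 3 mm ahead of it (tcp_to_tips is the distance from the TCP to the fingertips, in m); z points along the fingers, y is the line along which they close (so a half turn about z gives the same grasp; the last joint's range is limited). The gripper opens to 87 mm and grips with 3 to 60 N. Pads are 19 mm wide; open, the fingers measure 117 mm over their backs; the gripper's body (75 mm by 190 mm) begins 51 mm behind the grasp point.
Start: joints at [-80.243, 30.224, 82.088, -0, 67.689, -10.227], TCP at [0.214, -0.587, 0.245] pointing down, gripper open.
Joint ranges: [-176.69, 176.69], [-43.24, 126.21], [12.49, 139.97], [-82, 262], [0, 151.66], [-163.58, 163.58]. Speed limits (degrees/s): [159.86, 159.86, 180, 180, 180, 180].

### API

Orientations are given as [roll, pitch, yaw] about the fixed x, y, z axes, in that order (R = Rz(yaw) Ry(pitch) Rx(roll)).
In Python, from station import * gives the robot as it stands.
- The arm moves only by the tool move_arm, never from a script. Its argument "steps" is a list that holds one entry, the list of rows, each a list of 7 numbers: the finger opening in cm, from 0 to 8.7, then the shift along the tool's x, y, z in cm, then the turn, a rotation vector about the tool's x, y, z in rad. A call has exactly 10 rows; each row shifts and turns the commanded pose from where the row before left it, along the tool's axes as they then stand; what a row does not reach is not made up. A row lasts 1/12 s, in which the tool goes at most 41.7 mm and 7.16 degrees, less where a joint would pass 70% of its speed; a pose out of reach is approached as far as the arm can. A call is refused whole if a number of a shift passes 4.17 or a number of a turn 0.125, either way. A call with a gripper value outside its range is refused whole. The fingers move at their own pace and stop on an object; the grip force is fixed at half the most. Time passes only in rows, so rows that do not move let the fingers close, or fill a call up. It gives the time, the measured TCP pose, the force, the opening and the grip force at its end, in the units of the state.
- state(): the state, without advancing time (a new reading comes with each control period).
- grab_frame(name): name is "scene" or "top" or "wrist"; returns the picture (420x560x3 uint8, red, green, blue); there is no depth.
- calibration(name): a dict with "fx", "fy", "cx", "cy" (pixels), "view" (4x4, takes a point from world to camera coordinates). Camera axes: x right, y down, z forward; pixel columns grow to the right and rows downward; lengths in m; the calibration is good to about 2 mm. A picture is of the moment at which its call begins: read the wrist's pose just before it. calibration takes no time and is no camera call; for the wrist camera it gives the pose at the moment of the call.
- sign_off(): hands the job in; it is judged then, once.
The state is a dict: "t": time; "joints": joint angles; "joint_velocities": joint speeds; "joint_torque": joint torques, N m; "tool_pos": TCP position; "tool_rot": TCP orientation; "ft_force": force on the tool from outside, world axes, zero at the start; "moment": the same for the moment, N m; "width": finger opening in m; "grasp_force": force on a finger pad.
Only numpy, scipy, OpenCV 4.12 (cv2) and the standard library are available. Lean on these libraries where they do the work, as an engineer would, in place of code of your own. Each camera call takes 0.05 s, during which the arm holds its last target. There are 200 camera calls.

### The job

The desktop copier's paper cassette has just been refilled and is still pulled out: push it fully home first, then lift the document cover and hold it open at 40 degrees so that a colleague can lay an original on the glass. The hinge is worn and will not keep the cover up, so do not let it drop shut, and finish with the gripper still holding it there, motionless. Leave the mug and the stapler where they are.

Things in the scene. Friction and masses are not known exactly. Their poses are not given: they have to be found in the camera images.
- copier: White A4 flatbed desktop copier, fixed, 430 mm wide (its y), 340 deep (its x), glass level 122 high, 146 to the top of the shut cover. Origin: centre of its underside; its x points from front to rear, so the front face is at its x = -170 mm, towards the robot; z up. A dark control strip (screen, keys, top 143 mm high) covers y = 130 to 212 mm of its top; the cover takes the rest.
- cassette (a joint): How far the paper cassette at the bottom of the copier's front is pulled out, in m: 0 = fully home (hard stop), largest 0.12. It slides straight along the copier's x, has about 2.5 N of friction and stays where it is left.
- cassette_front (a point): Centre of the outer face of the cassette's upright dark front panel, 34 mm above the desk. Panel 240 mm wide (copier's y), from 8 to 60 mm above the desk. Fully home it stands 75 mm proud of the copier's front face, 35 mm ahead of the tip of the cover's grip above. A dark flap covers the cassette's first 75 mm; behind it white paper shows while the cassette is out.
- cover: White document cover, 334 mm wide (y), 305 deep (x), 24 thick, shut on the glass. Origin: middle of its front lower edge, axes as the copier's when shut; its z axis tilts by the opening angle (0 shut, stop at 72 degrees). Hinge axis: along its y, 305 mm behind the origin, 122 above the desk. It weighs 0.4 to 0.8 kg (2 to 4 N upward at the grip lifts it) and falls shut from any angle if let go.
- cover_grip (a point): Point to hold on the cover's grip, a blue block sticking out 40 mm forward from the middle of the cover's front edge (above the copier's front face). Block 42 mm wide (y), 12 thick, sides free; the point is at mid-width and mid-thickness, 26 mm ahead of the edge, 130 mm above the desk when shut, 331 mm ahead of the hinge axis and 8 above it. Cover top 16 mm above it. Turns with the cover.
- mug: Blue mug, 80 mm across, 95 mm high, upright on the desk near one front corner of the copier. Origin: centre of its underside. Bystander.
- stapler: Red and black stapler, 135 x 36 x 51 mm, lying on the desk near the other front corner. Origin: centre of its underside, long side along its x. Bystander.

How it is judged:
By the outcome, as a careful person would: the job done as asked, in the order asked, and still so for the second after the job is handed in, while the arm keeps its last pose, push and grip.
It also fails if it takes over 51 s, if anything falls off the work surface, if the arm or the gripper's body presses on something with over 40 N, if the wrist force passes 120 N, or if a joint passes its speed limit or range.

## Working session

There is one attempt and no reset: what is moved stays moved. The work goes in short steps, Python scripts to look and compute and a tool call to move; the robot and the scene stay as the last step left them, time stands still between calls to the robot, and variables do not carry over. Pictures are saved under pics/ and viewed, at most 10 in all, crops included, and the job is handed in when it is done.

Besides the shell and the picture viewer there is one more tool, called after "Emit:" as name([rows], argument=value, ...), one row to a line, values as JSON. move_arm: Moves the arm, as the interface text tells. Its arguments: {"type":"object","properties":{"steps":{"type":"array"}},"required":["steps"]}

```bash
mkdir -p pics; ls
python3 - <<'E'
from station import *
import cv2
for n in ("scene","top"):
    f=grab_frame(n); cv2.imwrite(f"pics/{n}0.png",f[:,:,::-1])
    c=calibration(n); print(n,c)
print(state())
E
```

```text
pics
scene {'fx': 491.6885020826632, 'fy': 491.6885020826632, 'cx': 284.59709887126735, 'cy': 209.50540317765257, 'view': array([[-0.87406201,  0.48580875,  0.00233871,  0.58790288],
       [ 0.39478902,  0.71308928, -0.57934903, -0.18451288],
       [-0.28312054, -0.50546368, -0.81507621,  1.31714664],
       [ 0.        ,  0.        ,  0.        ,  1.        ]])}
top {'fx': 533.1144392771794, 'fy': 533.1144392771794, 'cx': 276.83817585338886, 'cy': 206.5358129729957, 'view': array([[-1.08081432e-02, -9.99941544e-01,  3.03556195e-04,
        -9.77895618e-03],
       [-9.90440154e-01,  1.06636942e-02, -1.37530312e-01,
         6.71814348e-01],
       [ 1.37519036e-01, -1.78710155e-03, -9.90497512e-01,
         1.02349940e+00],
       [ 0.00000000e+00,  0.00000000e+00,  0.00000000e+00,
         1.00000000e+00]])}
{'t': 0.1, 'joints': array([-8.02431962e+01,  3.02734155e+01,  8.21479221e+01,  1.24520261e-04,
        6.76892526e+01, -1.02262921e+01]), 'joint_velocities': array([-0.02812581, -0.09882038, -0.14305055,  0.00382682, -0.13574914,
       -0.00783981]), 'joint_torque': array([-1.53173465e-05, -4.40984809e+01, -1.77150357e+01,  6.34027692e-02,
        5.33675216e-02, -4.90903744e-05]), 'tool_pos': array([ 0.21352363, -0.58675087,  0.24367808]), 'tool_rot': array([-1.79891187e+02, -1.97470507e-02,  1.99830298e+01]), 'ft_force': array([ 0.27217245, -0.22279064,  0.90844317]), 'moment': array([ 0.02659745, -0.03727534, -0.00270866]), 'grasp_force': 0.0, 'width': 0.0869389471276501}
```

View pics/scene0.png

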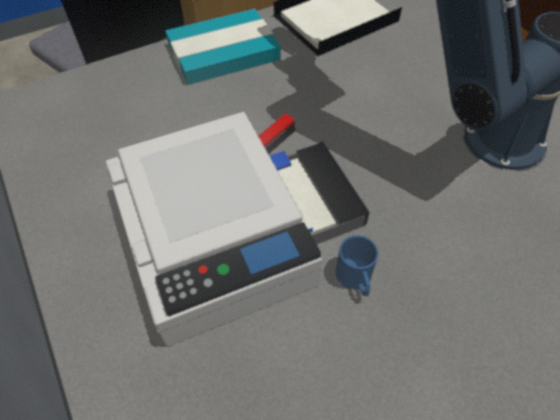

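View pics/top0.png

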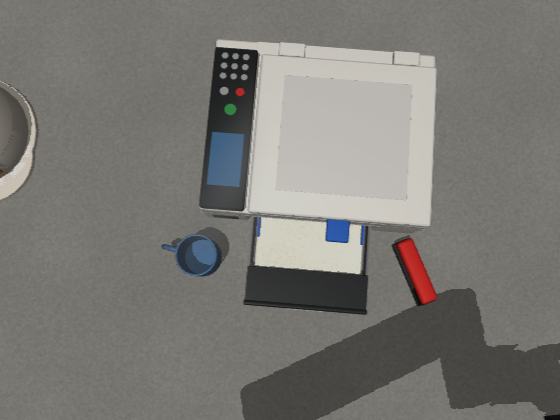

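The scene view shows the cassette pulled out, with the mug at (357,262) and the stapler behind the cassette at (277,130). In the top view the blue grip is at about (338,231), the cassette panel's front edge runs from (244,304) to (367,313), the control strip is at (230,130), the mug is at (197,255) and the stapler at (415,270).

```bash
cat > h.py <<'E'
import numpy as np, cv2
from station import *
def ray(c,u,v,z):
    R=c["view"][:3,:3];t=c["view"][:3,3];C=-R.T@t
    d=R.T@np.array([(u-c["cx"])/c["fx"],(v-c["cy"])/c["fy"],1]); return C+d*(z-C[2])/d[2]
def proj(c,p):
    q=c["view"]@np.append(p,1); return np.array([q[0]/q[2]*c["fx"]+c["cx"],q[1]/q[2]*c["fy"]+c["cy"]])
def comp(m,seed=None,minA=60):
    n,l,s,ce=cv2.connectedComponentsWithStats(m.astype(np.uint8)); return [(l==i,s[i],ce[i]) for i in range(1,n) if s[i][4]>minA]
E
python3 - <<'E'
from h import *
c=calibration("top"); f=cv2.imread("pics/top0.png")[:,:,::-1].astype(int); r,g,b=f[...,0],f[...,1],f[...,2]
R=c["view"][:3,:3];print("C",-R.T@c["view"][:3,3])
def show(name,m,z):
    for k,s,ce in comp(m,minA=100):
        box=cv2.minAreaRect(np.argwhere(k)[:,::-1].astype(np.float32)); pts=cv2.boxPoints(box)
        print(name,s,ce.round(1)); print(np.round([ray(c,u,v,z)[:2] for u,v in pts],4).tolist(), ray(c,*ce,z)[:2].round(4), np.round(pts).tolist())
show("blue",(b>r+50)&(b>g+30),.136)
show("red",(r>g+80)&(r>b+80),.051)
dark=(f.max(2)<50)
d=dark.copy(); d[:, :190]=0; d[:230,300:]=0; d[320:]=0; d[:,372:]=0
show("dark",d,.143); 
d[:230]=0
show("panel",d,.06)
w=(f.min(2)>150); w[:,:190]=0; w[230:]=0
show("white",w,.146)
# cover front edge lower bound: per column bright extents
for u in (265,285,305,375,395,415): 
    col=f[195:250,u].sum(1)//3; print(u,col.tolist())
E
```

```text
C [ 0.52453556 -0.01511331  1.10617141]
blue [209 132  24  37 372] [217.7 145.1]
[[0.7329, 0.1093], [0.8031, 0.1021], [0.7985, 0.0655], [0.7284, 0.073]] [0.7763 0.0922] [[208.0, 168.0], [213.0, 131.0], [232.0, 133.0], [228.0, 170.0]]
blue [326 219  24  24 490] [337.2 230.5]
[[0.5958, -0.1044], [0.6358, -0.1087], [0.632, -0.1492], [0.592, -0.1447]] [ 0.6139 -0.1267] [[325.0, 241.0], [327.0, 219.0], [349.0, 221.0], [347.0, 242.0]]
blue [196 246  20  19 189] [206.6 256.5]
[[0.5739, 0.1326], [0.5884, 0.1029], [0.5629, 0.0901], [0.5485, 0.1197]] [0.5692 0.1115] [[195.0, 254.0], [211.0, 246.0], [218.0, 260.0], [202.0, 268.0]]
red [ 397  239   40   65 1070] [416.7 271. ]
[[0.594, -0.2516], [0.6066, -0.2822], [0.4876, -0.3279], [0.4753, -0.2977]] [ 0.5401 -0.2904] [[396.0, 244.0], [411.0, 237.0], [437.0, 298.0], [422.0, 304.0]]
dark [ 205   47   53  112 2500] [229.6  88.8]
[[0.7504, 0.1165], [0.968, 0.097], [0.9585, 0.0156], [0.7415, 0.0375]] [0.8829 0.0697] [[204.0, 158.0], [215.0, 46.0], [258.0, 50.0], [247.0, 162.0]]
dark [ 244  230  124   84 2711] [328.6 289.7]
[[0.4739, 0.044], [0.6225,
[... 1683 characters left out ...]
, 201, 201, 202, 189, 178, 124, 137, 92, 104, 97, 93, 95, 96, 101, 115, 117, 117, 115, 114, 114, 112, 115, 115, 115, 115, 116, 116, 116, 112, 114, 118, 116, 113]
395 [186, 186, 186, 186, 176, 199, 199, 199, 199, 199, 200, 199, 200, 200, 200, 200, 200, 199, 199, 199, 200, 200, 199, 200, 200, 200, 197, 184, 165, 106, 124, 99, 109, 98, 96, 96, 95, 112, 117, 116, 114, 115, 118, 122, 120, 89, 70, 68, 27, 25, 42, 42, 42, 42, 39]
415 [198, 198, 198, 198, 199, 198, 198, 199, 199, 198, 198, 198, 198, 198, 198, 198, 198, 198, 197, 199, 199, 199, 199, 199, 199, 199, 199, 199, 191, 180, 140, 114, 102, 97, 104, 96, 113, 113, 114, 117, 117, 115, 117, 119, 116, 116, 117, 118, 111, 111, 108, 74, 64, 66, 71]
```

```bash
cat >> h.py <<'E'
from scipy.spatial.transform import Rotation as Ro
def cur():
    s=state(); return s, Ro.from_euler('xyz',s["tool_rot"],degrees=True).as_matrix()
def to(p,R2):
    s,R=cur(); print("t",s["t"],"pos",s["tool_pos"].round(4),"rot",s["tool_rot"].round(1),"F",s["ft_force"].round(1),"w",round(s["width"],4))
    print("shift cm",(R.T@(np.array(p)-s["tool_pos"])*100).round(2),"turn rad",Ro.from_matrix(R.T@R2).as_rotvec().round(3))
def Rt(yaw,beta):  # tool z tilted beta from straight down towards +x of yaw frame
    y,b=np.radians([yaw,beta]); ex=np.array([np.cos(y),np.sin(y),0]); ez=np.array([0,0,1.])
    z=np.sin(b)*ex-np.cos(b)*ez; x=np.cos(b)*ex+np.sin(b)*ez; return np.c_[x,np.cross(z,x),z]
E
python3 - <<'E'
from h import *
c=calibration("top"); f=cv2.imread("pics/top0.png")[:,:,::-1].astype(int)
g=f.sum(2)/3
# panel bottom edge: last dark in column
def fit(us,fn,z):
    P=np.array([ray(c,u,fn(u),z)[:2] for u in us]); k=np.polyfit(P[:,1],P[:,0],1); r=P[:,0]-np.polyval(k,P[:,1]); print("yaw",-np.degrees(np.arctan(k[0])).round(2),"k",k.round(4),"res",r.std().round(5)); return k
def pe(u):
    col=g[285:330,u]; i=np.where(col<70)[0]; i=i[-1] if len(i) else 0; a,b=col[i],col[i+1]; return 285+i+(70-a)/(b-a)
def ce(u):
    col=g[195:250,u]; i=np.where(col<190)[0]; i=i[i>10][0]; return 195+i-1+(col[i-1]-190)/(col[i-1]-col[i])
kp=fit([250,265,280,295,310,325,340,355,363],pe,.06)
kc=fit([262,275,290,305,318,365,380,400,415,425],ce,.146)
row=g[290]; i=np.where(row[230:380]<45)[0]+230; print("panel cols",i[0],i[-1], ray(c,i[0],290,.06)[:2],ray(c,i[-1],290,.06)[:2])
for y in (-.07,-.127): print(y,"panel x",np.polyval(kp,y).round(4),"cover edge x",np.polyval(kc,y).round(4))
# grip second view
fs=cv2.imread("pics/scene0.png")[:,:,::-1].astype(int); r,gg,b=fs[...,0],fs[...,1],fs[...,2]; m=(b>r+50)&(b>gg+30)
cs=calibration("scene")
for k,s,q in comp(m): print("scene blue",s,q.round(1),ray(cs,*q,.136)[:2].round(4))
E
```

```text
yaw -5.33 k [0.0932 0.4755] res 0.00025
yaw -5.13 k [0.0898 0.6488] res 8e-05
panel cols 350 365 [ 0.50486571 -0.15709698] [ 0.50455116 -0.18618369]
-0.07 panel x 0.469 cover edge x 0.6425
-0.127 panel x 0.4637 cover edge x 0.6374
scene blue [  0   0  62  23 898] [24.3  7.6] [ 0.9846 -1.0014]
scene blue [270 151  21  18 240] [280.1 159.6] [ 0.6139 -0.1268]
scene blue [ 242  233   56   40 1313] [269.1 252.3] [0.7476 0.0723]
```

Run:
```python
from h import *
to([.42,-.065,.16],Rt(-5.2,25)); print(cur()[1].round(3))
```

```text
t 0.1 pos [ 0.2135 -0.5868  0.2437] rot [-179.9   -0.    20. ] F [ 0.3 -0.2  0.9] w 0.0869
shift cm [ 37.23 -41.96   8.46] turn rad [-0.098  0.429  0.432]
[[ 0.94   0.342 -0.   ]
 [ 0.342 -0.94   0.002]
 [ 0.    -0.002 -1.   ]]
```

Emit:
move_arm([
  [[0,2.6,-3.0,0.3,0,0,0],[0,2.6,-3.0,0.3,0,0,0],[0,2.6,-3.0,0.3,0,0,0],[0,2.6,-3.0,0.3,0,0,0],[0,2.6,-3.0,0.3,0,0,0],[0,2.6,-3.0,0.3,0,0,0],[0,2.6,-3.0,0.3,0,0,0],[0,2.6,-3.0,0.3,0,0,0],[0,2.6,-3.0,0.3,0,0,0],[0,2.6,-3.0,0.3,0,0,0]],
])

```text
t: 0.93
tool_pos: [0.3555, -0.2146, 0.2143]
tool_rot: [-180.0, 0.0, 19.9]
ft_force: [0.5, -0.1, -0.9]
width: 0.0283
grasp_force: 0.0
```

Run:
```python
from h import *
to([.42,-.065,.16],Rt(-5.2,25))
```

```text
t 0.9333 pos [ 0.3555 -0.2146  0.2143] rot [-180.     0.    19.9] F [ 0.5 -0.1 -0.9] w 0.0283
shift cm [ 11.16 -11.87   5.44] turn rad [-0.096  0.429  0.432]
```

Emit:
move_arm([
  [[0,2.6,-2.8,1.2,0,0,0],[0,2.6,-2.8,1.2,0,0,0],[0,2.6,-2.8,1.2,0,0,0],[0,2.6,-2.8,1.2,0,0,0],[0,0,0,0,-0.016,0.0715,0.072],[0,0,0,0,-0.016,0.0715,0.072],[0,0,0,0,-0.016,0.0715,0.072],[0,0,0,0,-0.016,0.0715,0.072],[0,0,0,0,-0.016,0.0715,0.072],[0,0,0,0,-0.016,0.0715,0.072]],
])

```text
t: 1.77
tool_pos: [0.4162, -0.0718, 0.1665]
tool_rot: [179.9, -21.8, -1.2]
ft_force: [0.6, -0.3, 0.4]
width: 0.0003
grasp_force: 0.0
```

Run:
```python
from h import *
to([.421,-.065,.052],Rt(-5.2,25)); print(state()["joints"].round(1))
```

```text
t 1.7667 pos [ 0.4162 -0.0718  0.1665] rot [179.9 -21.8  -1.2] F [ 0.6 -0.3  0.4] w 0.0003
shift cm [-3.82 -0.71 10.81] turn rad [-0.026  0.056  0.065]
[-32.9  20.1 130.   45.7  15.7  15.5]
```

Run:
```python
from h import *
to([.42,-.065,.16],Rt(-5.2,10))
```

```text
t 1.7667 pos [ 0.4162 -0.0718  0.1665] rot [179.9 -21.8  -1.2] F [ 0.6 -0.3  0.4] w 0.0003
shift cm [ 0.09 -0.69  0.74] turn rad [-0.018 -0.205  0.068]
```

Emit:
move_arm([
  [[0,0,0,0,-0.003,-0.04,0.014],[0,0,0,0,-0.003,-0.04,0.014],[0,0,0,0,-0.003,-0.04,0.014],[0,0,0,0,-0.003,-0.04,0.014],[0,0,0,0,-0.003,-0.04,0.014],[0,0,0,0,0,0,0],[0,0,-0.3,0.5,0,0,0],[0,0,-0.3,0.5,0,0,0],[0,0,0,0,0,0,0],[0,0,0,0,0,0,0]],
])

```text
t: 2.6
tool_pos: [0.4191, -0.0652, 0.1562]
tool_rot: [-179.6, -10.9, -4.9]
ft_force: [0.5, 0.5, 0.4]
width: 0.0001
grasp_force: 0.0
```

Run:
```python
from h import *
to([.425,-.065,.052],Rt(-5.2,10)); print(state()["joints"].round(1))
```

```text
t 2.6 pos [ 0.4191 -0.0652  0.1562] rot [-179.6  -10.9   -4.9] F [0.5 0.5 0.4] w 0.0001
shift cm [-1.400e+00 -1.000e-02  1.034e+01] turn rad [-0.007 -0.016  0.006]
[-27.1  21.9 122.6  10.2  25.8  58.9]
```

Emit:
move_arm([
  [[0,-0.23,0,1.7,0,-0.002,0],[0,-0.23,0,1.7,0,-0.002,0],[0,-0.23,0,1.7,0,-0.002,0],[0,-0.23,0,1.7,0,-0.002,0],[0,-0.23,0,1.7,0,-0.002,0],[0,-0.23,0,1.7,0,-0.002,0],[0,0,0,0,0,0,0],[0,0,0,0,0,0,0],[0,0,0,0,0,0,0],[0,0,0,0,0,0,0]],
])

```text
t: 3.43
tool_pos: [0.4259, -0.066, 0.0551]
tool_rot: [-179.7, -10.4, -4.9]
ft_force: [1.1, 0.5, -0.0]
width: 0.0004
grasp_force: 0.0
```

Run:
```python
from h import *
to([.5666-.013,-.0779+.0012,.05],Rt(-5.2,10)); print(state()["joints"].round(1), state()["ft_force"])
cv2.imwrite("pics/scene1.png",grab_frame("scene")[90:290,200:460,::-1].repeat(2,0).repeat(2,1))
```

```text
t 3.4333 pos [ 0.4259 -0.066   0.0551] rot [-179.7  -10.4   -4.9] F [ 1.1  0.5 -0. ] w 0.0004
shift cm [12.51 -0.    2.82] turn rad [-0.005 -0.008  0.006]
[-26.5  37.3 125.5  28.4   8.6  40.5] [ 1.10972338  0.48962081 -0.01236082]
```

View pics/scene1.png

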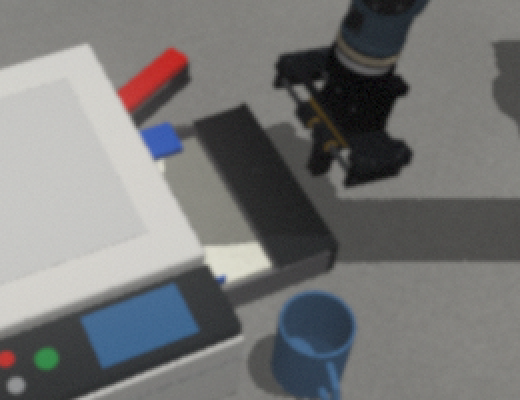

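The crop shows the closed fingers at about (320,165), squarely in front of the cassette panel. The gripper body lies along the panel and clears the mug and stapler. I'm starting the push.

Emit:
move_arm([
  [[0,1.08,0,0.19,0,0,0],[0,1.08,0,0.19,0,0,0],[0,1.08,0,0.19,0,0,0],[0,1.08,0,0.19,0,0,0],[0,1.08,0,0.19,0,0,0],[0,1.08,0,0.19,0,0,0],[0,1.08,0,0.19,0,0,0],[0,1.08,0,0.19,0,0,0],[0,1.08,0,0.19,0,0,0],[0,1.08,0,0.19,0,0,0]],
])

```text
t: 4.32
tool_pos: [0.5336, -0.0748, 0.0555]
tool_rot: [-179.7, -10.2, -4.9]
ft_force: [-3.1, -1.0, -1.0]
width: 0.0005
grasp_force: 1.5
```

Run:
```python
from h import *
to([.5666-.013,-.0779+.0012,.055],Rt(-5.2,10)); print(state()["joints"].round(1))
```

```text
t 4.3167 pos [ 0.5336 -0.0748  0.0555] rot [-179.7  -10.2   -4.9] F [-3.1 -1.  -1. ] w 0.0005
shift cm [1.97 0.02 0.4 ] turn rad [-0.006 -0.003  0.006]
[-21.6  39.3 109.7   8.8  21.5  65.3]
```

Emit:
move_arm([
  [[0,0.2,0,0.035,0,0,0],[0,0.2,0,0.035,0,0,0],[0,0.2,0,0.035,0,0,0],[0,0.2,0,0.035,0,0,0],[0,0.2,0,0.035,0,0,0],[0,0.2,0,0.035,0,0,0],[0,0.2,0,0.035,0,0,0],[0,0.2,0,0.035,0,0,0],[0,0.15,0,0.025,0,0,0],[0,0.15,0,0.025,0,0,0]],
])

```text
t: 5.15
tool_pos: [0.5505, -0.0757, 0.0544]
tool_rot: [-179.6, -9.9, -4.8]
ft_force: [-12.3, -1.9, 8.0]
width: 0.0003
grasp_force: 5.8
```

Emit:
move_arm([
  [[0,0.08,0,0.014,0,0,0],[0,0,0,0,0,0,0],[0,0.08,0,0.014,0,0,0],[0,0,0,0,0,0,0],[0,0,0,0,0,0,0],[0,0,0,0,0,0,0],[0,0,0,0,0,0,0],[0,0,0,0,0,0,0],[0,0,0,0,0,0,0],[0,0,0,0,0,0,0]],
])

```text
t: 5.98
tool_pos: [0.5506, -0.0755, 0.0542]
tool_rot: [-179.6, -9.7, -4.8]
ft_force: [-12.7, -2.2, 8.2]
width: 0.0003
grasp_force: 5.9
```

Emit:
move_arm([
  [[0,-1.2,0,-0.21,0,0,0],[0,-1.2,0,-0.21,0,0,0],[0,-1.2,0,-0.21,0,0,0],[0,-1.2,0,-0.21,0,0,0],[0,-1.2,0,-0.21,0,0,0],[8.7,0.4,0,-2.2,0,0,0],[8.7,0.4,0,-2.2,0,0,0],[8.7,0.4,0,-2.2,0,0,0],[8.7,0.4,0,-2.2,0,0,0],[8.7,0.4,0,-2.2,0,0,0]],
])

```text
t: 6.82
tool_pos: [0.4961, -0.0727, 0.1678]
tool_rot: [-179.8, -10.5, -4.9]
ft_force: [0.1, -0.1, -0.8]
width: 0.026
grasp_force: 0.0
```

Run:
```python
from h import *
R=Rt(-5.2,45); G=np.array([.6105,-.1264,.13]); to(G-R[:,2]*.073,R); print(state()["joints"].round(1))
f=grab_frame("top"); cv2.imwrite("pics/top1.png",f[180:340,180:450,::-1].repeat(2,0).repeat(2,1)); cv2.imwrite("pics/topf.png",f[:,:,::-1])
```

```text
t 6.8167 pos [ 0.4961 -0.0727  0.1678] rot [-179.8  -10.5   -4.9] F [ 0.1 -0.1 -0.8] w 0.026
shift cm [ 6.83  4.35 -0.16] turn rad [-0.007  0.602  0.004]
[-23.2  24.8 111.3   6.3  34.1  66.8]
```

View pics/top1.png

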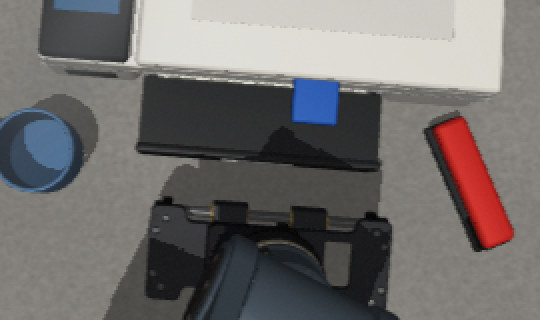

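The crop shows no white paper, and the dark flap now reaches the copier front. The panel's front edge runs from (138,152) to (379,168), and the mug and stapler haven't moved. I'll check the numbers next.

Run:
```python
from h import *
c=calibration("top"); g=cv2.imread("pics/topf.png").sum(2)/3; d=np.array([.9959,-.0906])
for u in (255,275,330,350,364):
    col=g[245:275,u]; print(u,245+np.where(col<50)[0].max(), [round(float(ray(c,u,245+np.where(col<50)[0].max()+.5,z)[:2]@d),4) for z in (.06,.034)])
b=cv2.imread("pics/topf.png").astype(int); m=(b[...,0]>b[...,2]+50)&(b[...,0]>b[...,1]+30); m[:215]=0;m[:,:300]=0
for k,s,q in comp(m): print(s,q, [ (ray(c,u,v,.136)[:2]@d).round(4) for u,v in cv2.boxPoints(cv2.minAreaRect(np.argwhere(k)[:,::-1].astype(np.float32)))])
```

```text
255 256 [0.5668, 0.5679]
275 258 [0.5661, 0.5671]
330 263 [0.5649, 0.566]
350 264 [0.5661, 0.5672]
364 265 [0.5664, 0.5674]
[326 219  24  24 513] [337.32748538 230.60623782] [np.float64(0.6025), np.float64(0.643), np.float64(0.6429), np.float64(0.6024)]
```

Run:
```python
from h import *
R=Rt(-5.2,30); G=np.array([.609,-.1262,.13]); to(G-R[:,2]*.073,R)
```

```text
t 6.8667 pos [ 0.4986 -0.0735  0.1717] rot [-179.9  -11.    -4.8] F [1.3 0.7 2.5] w 0.0298
shift cm [ 8.06  4.29 -0.64] turn rad [-0.004  0.332  0.005]
```

Emit:
move_arm([
  [[8.7,2.0,1.07,-0.16,0,0,0],[8.7,2.0,1.07,-0.16,0,0,0],[8.7,2.0,1.07,-0.16,0,0,0],[8.7,2.0,1.07,-0.16,0,0,0],[8.7,0,0,0,0,0.066,0],[8.7,0,0,0,0,0.066,0],[8.7,0,0,0,0,0.066,0],[8.7,0,0,0,0,0.066,0],[8.7,0,0,0,0,0.066,0],[8.7,0,0,0,0,0,0]],
])

```text
t: 7.7
tool_pos: [0.5674, -0.1203, 0.1858]
tool_rot: [-179.4, -28.4, -5.1]
ft_force: [-0.8, 0.6, -1.0]
width: 0.0863
grasp_force: 0.0
```

Run:
```python
from h import *
R=Rt(-5.2,30); G=np.array([.609,-.1262,.13]); to(G-R[:,2]*.003,R); print(state()["joints"].round(1))
cw=calibration("wrist"); f=grab_frame("wrist"); cv2.imwrite("pics/wrist1.png",f[:,:,::-1]); print(proj(cw,G))
r,g,b=[f[...,i].astype(int) for i in range(3)]
for k,s,q in comp((b>r+50)&(b>g+30)): print(s,q.round(1),ray(cw,*q,.136).round(4),[ray(cw,u,v,.136)[:2].round(4).tolist() for u,v in cv2.boxPoints(cv2.minAreaRect(np.argwhere(k)[:,::-1].astype(np.float32)))])
```

```text
t 7.7 pos [ 0.5674 -0.1203  0.1858] rot [-179.4  -28.4   -5.1] F [-0.8  0.6 -1. ] w 0.0863
shift cm [1.03 0.28 6.6 ] turn rad [-0.011  0.028  0.001]
[-28.8  25.9 112.3  37.1  19.4  33.4]
[284.55413946 211.82506467]
[   0    7   63  108 5526] [25.5 56.4] [0.7569 0.0753 0.136 ] [[0.7053, 0.0893], [0.8095, 0.1032], [0.8044, 0.0494], [0.7008, 0.0405]]
[ 256  176   59   56 3172] [284.8 203.5] [ 0.6138 -0.1268  0.136 ] [[0.5957, -0.1048], [0.6365, -0.1075], [0.6327, -0.15], [0.5922, -0.1456]]
```

View pics/wrist1.png

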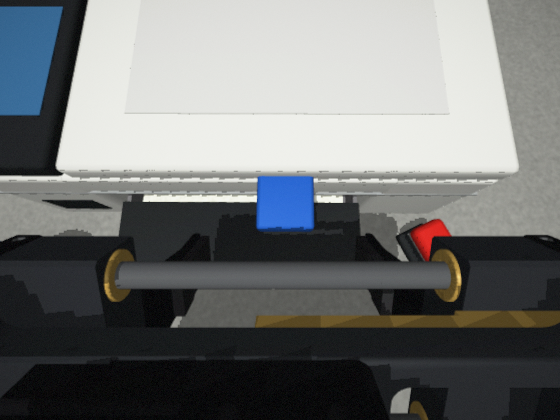

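Run:
```python
from h import *
cw=calibration("wrist"); f=cv2.imread("pics/wrist1.png").astype(int).sum(2)//3; d=np.array([.9959,-.0906])
for u in (180,240,335): print(u,f[170:212,u].tolist())
for v in range(176,210,3): print(v,[round(float(ray(cw,240,v,z)[:2]@d),4) for z in (.122,.06,.05,.04)])
p=np.r_[.6425*d+np.array([.0906,.9959])*-.05,0]
for z in (.122,.098,.06,.05): print(z,proj(cw,p+[0,0,z]).round(1), proj(cw,np.r_[p[:2]-.04*d,z]).round(1))
cv2.imwrite("pics/w1c.png",cv2.resize(cv2.imread("pics/wrist1.png")[165:215,110:390],None,fx=2.8,fy=8,interpolation=cv2.INTER_NEAREST))
```

```text
180 [216, 193, 172, 152, 144, 137, 132, 133, 146, 185, 225, 193, 129, 138, 135, 137, 135, 136, 132, 131, 138, 164, 182, 163, 137, 198, 238, 236, 236, 239, 240, 218, 79, 42, 41, 42, 41, 42, 40, 40, 44, 41]
240 [221, 199, 177, 156, 145, 140, 133, 131, 142, 187, 229, 205, 131, 137, 138, 138, 133, 133, 133, 130, 127, 118, 139, 166, 141, 205, 243, 243, 243, 241, 242, 227, 124, 43, 44, 43, 45, 40, 42, 41, 44, 43]
335 [224, 208, 185, 165, 149, 142, 132, 126, 177, 234, 231, 223, 187, 148, 138, 138, 134, 134, 132, 129, 128, 123, 140, 172, 153, 181, 231, 236, 243, 243, 243, 243, 221, 40, 42, 42, 41, 43, 44, 41, 41, 41]
176 [0.6495, 0.6709, 0.6744, 0.6778]
179 [0.647, 0.6677, 0.6711, 0.6744]
182 [0.6445, 0.6646, 0.6678, 0.671]
185 [0.6421, 0.6614, 0.6645, 0.6676]
188 [0.6396, 0.6583, 0.6613, 0.6643]
191 [0.6372, 0.6551, 0.658, 0.6609]
194 [0.6348, 0.652, 0.6548, 0.6576]
197 [0.6324, 0.6489, 0.6516, 0.6543]
200 [0.63, 0.6459, 0.6484, 0.651]
203 [0.6276, 0.6428, 0.6453, 0.6477]
206 [0.6252, 0.6398, 0.6421, 0.6445]
209 [0.6228, 0.6367, 0.639, 0.6412]
0.122 [258.  184.5] [256.7 235.4]
0.098 [260.5 192.9] [259.4 239.2]
0.06 [263.6 203.4] [262.7 244. ]
0.05 [264.3 205.7] [263.5 245. ]
```

View pics/w1c.png

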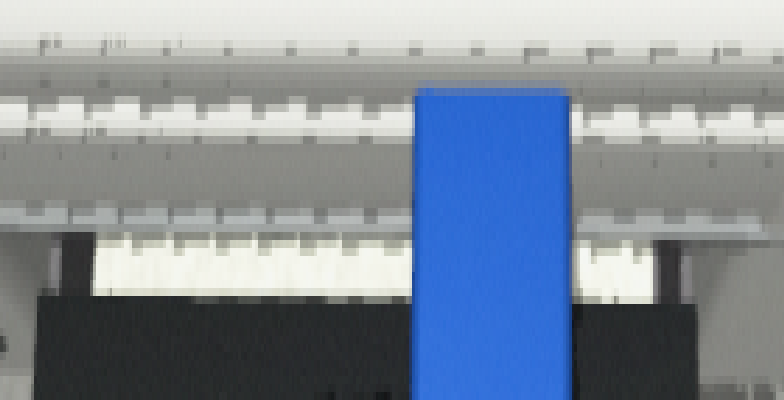

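The enlarged crop shows the flap's rear edge at the copier's front plane. The flap edge, panel edge and push stop all agree with fully home to about 1 mm, and 12 N no longer moved the cassette, so it is home. The blue grip is centred between the fingers, so I'm going in.

Emit:
move_arm([
  [[8.7,0.17,0.05,1.1,0,0.005,0],[8.7,0.17,0.05,1.1,0,0.005,0],[8.7,0.17,0.05,1.1,0,0.005,0],[8.7,0.17,0.05,1.1,0,0.005,0],[8.7,0.17,0.05,1.1,0,0.005,0],[8.7,0.17,0.05,1.1,0,0.005,0],[8.7,0,0,0,0,0,0],[8.7,0,0,0,0,0,0],[8.7,0,0,0,0,0,0],[8.7,0,0,0,0,0,0]],
])

```text
t: 8.58
tool_pos: [0.6101, -0.1267, 0.1349]
tool_rot: [-179.5, -30.3, -4.9]
ft_force: [-0.2, 0.8, -0.8]
width: 0.0867
grasp_force: 0.0
```

Run:
```python
from h import *
R=Rt(-5.2,30); G=np.array([.609,-.1262,.13]); to(G-R[:,2]*.003,R); print(state()["joints"].round(1))
```

```text
t 8.5833 pos [ 0.6101 -0.1267  0.1349] rot [-179.5  -30.3   -4.9] F [-0.2  0.8 -0.8] w 0.0867
shift cm [-0.34 -0.04  0.07] turn rad [-0.01  -0.004  0.004]
[-27.3  33.9 109.6  54.5  14.2  16.7]
```

Emit:
move_arm([
  [[8.7,-0.15,0,0.05,0,0,0],[8.7,-0.15,0,0.05,0,0,0],[3,0,0,0,0,0,0],[3,0,0,0,0,0,0],[3,0,0,0,0,0,0],[3,0,0,0,0,0,0],[3,0,0,0,0,0,0],[3,0,0,0,0,0,0],[3,0,0,0,0,0,0],[3,0,0,0,0,0,0]],
])

```text
t: 9.42
tool_pos: [0.6077, -0.1253, 0.1318]
tool_rot: [-179.3, -30.2, -5.0]
ft_force: [5.3, 7.3, -0.6]
width: 0.0413
grasp_force: 21.4
```

Run:
```python
from h import *
s,R=cur(); G=s["tool_pos"]+.003*R[:,2]; print(s["t"],s["tool_pos"].round(4),s["tool_rot"].round(1),s["width"],s["grasp_force"],s["ft_force"].round(1),"G",G.round(4))
```

```text
9.4167 [ 0.6077 -0.1253  0.1318] [-179.3  -30.2   -5. ] 0.041334981483180856 21.409734331537038 [ 5.3  7.3 -0.6] G [ 0.6093 -0.1254  0.1292]
```

Emit:
move_arm([
  [[3,0.18,0,-0.28,0,-0.01,0],[3,0.18,0,-0.28,0,-0.01,0],[3,0.18,0,-0.28,0,-0.01,0],[3,0.18,0,-0.28,0,-0.01,0],[3,0.18,0,-0.28,0,-0.01,0],[3,0.18,0,-0.28,0,-0.01,0],[3,0.18,0,-0.28,0,-0.01,0],[3,0.18,0,-0.28,0,-0.01,0],[3,0.18,0,-0.28,0,-0.01,0],[3,0.18,0,-0.28,0,-0.01,0]],
])

```text
t: 10.25
tool_pos: [0.6103, -0.1255, 0.1644]
tool_rot: [-179.3, -24.3, -5.0]
ft_force: [3.5, 3.7, -2.8]
width: 0.0416
grasp_force: 30.0
```

```bash
cat >> h.py <<'E'
def ang(th=None,G0=np.array([.6093,-.1254,.1292]),b0=30.2):
    s,R=cur(); G=s["tool_pos"]+.003*R[:,2]; d=np.array([.9959,-.0906]); S=G[:2]@d; H=G0[:2]@d+.331
    a=np.degrees(np.arctan2(G[2]-.122,H-S))-np.degrees(np.arctan2(.008,.331)); rad=np.hypot(G[2]-.122,H-S)
    print("t",s["t"],"G",G.round(4),"rot",s["tool_rot"].round(1),"angle",a.round(2),"from tilt",round(b0+s["tool_rot"][1],2),"rad",rad.round(4),"F",s["ft_force"].round(1),"w",round(s["width"],4),round(s["grasp_force"],1))
    if th is not None:
        t=np.radians(th); S2=H-(.331*np.cos(t)-.008*np.sin(t)); z2=.122+.331*np.sin(t)+.008*np.cos(t)
        n=np.array([.0906,.9959]); R2=Rt(-5.2,b0-th); G2=np.r_[S2*d+(G0[:2]@n)*n,z2]; to(G2-.003*R2[:,2],R2)
E
python3 -c "
from h import *
ang(40); print(state()['joints'].round(1))"
```

```text
t 10.25 G [ 0.6115 -0.1256  0.1617] rot [-179.3  -24.3   -5. ] angle 5.5 from tilt 5.87 rad 0.3311 F [ 3.5  3.7 -2.8] w 0.0416 30.0
t 10.25 pos [ 0.6103 -0.1255  0.1644] rot [-179.3  -24.3   -5. ] F [ 3.5  3.7 -2.8] w 0.0416
shift cm [ 14.87  -0.12 -12.97] turn rad [-0.012 -0.596  0.007]
[-26.1  30.6 104.4  23.   24.1  49.4]
```

Emit:
move_arm([
  [[3,0.36,0,-0.56,0,-0.02,0],[3,0.36,0,-0.56,0,-0.02,0],[3,0.36,0,-0.56,0,-0.02,0],[3,0.36,0,-0.56,0,-0.02,0],[3,0.36,0,-0.56,0,-0.02,0],[3,0.36,0,-0.56,0,-0.02,0],[3,0.36,0,-0.56,0,-0.02,0],[3,0.36,0,-0.56,0,-0.02,0],[3,0.36,0,-0.56,0,-0.02,0],[3,0.36,0,-0.56,0,-0.02,0]],
])

```text
t: 11.08
tool_pos: [0.6252, -0.1269, 0.2288]
tool_rot: [-179.3, -12.8, -4.9]
ft_force: [1.9, 4.0, -3.6]
width: 0.0417
grasp_force: 30.0
```

```bash
python3 -c "
from h import *
ang(40); print(state()['joints'].round(1))"
```

```text
t 11.0833 G [ 0.6258 -0.1269  0.2258] rot [-179.3  -12.8   -4.9] angle 16.89 from tilt 17.4 rad 0.3311 F [ 1.9  4.  -3.6] w 0.0417 30.0
t 11.0833 pos [ 0.6252 -0.1269  0.2288] rot [-179.3  -12.8   -4.9] F [ 1.9  4.  -3.6] w 0.0417
shift cm [ 9.1  -0.09 -9.73] turn rad [-0.012 -0.394  0.007]
[-23.6  28.   90.7   6.2  49.6  67.7]
```

Emit:
move_arm([
  [[3,0.36,0,-0.56,0,-0.02,0],[3,0.36,0,-0.56,0,-0.02,0],[3,0.36,0,-0.56,0,-0.02,0],[3,0.36,0,-0.56,0,-0.02,0],[3,0.36,0,-0.56,0,-0.02,0],[3,0.36,0,-0.56,0,-0.02,0],[3,0.36,0,-0.56,0,-0.02,0],[3,0.36,0,-0.56,0,-0.02,0],[3,0.36,0,-0.56,0,-0.02,0],[3,0.36,0,-0.56,0,-0.02,0]],
])

```text
t: 11.92
tool_pos: [0.6523, -0.1294, 0.2888]
tool_rot: [-179.3, -1.2, -4.8]
ft_force: [-2.0, 2.9, -1.6]
width: 0.0414
grasp_force: 30.0
```

```bash
python3 -c "
from h import *
ang(40); print(state()['joints'].round(1))"
```

```text
t 11.9167 G [ 0.6524 -0.1294  0.2858] rot [-179.3   -1.2   -4.8] angle 28.27 from tilt 28.98 rad 0.3311 F [-2.   2.9 -1.6] w 0.0414 30.0
t 11.9167 pos [ 0.6523 -0.1294  0.2888] rot [-179.3   -1.2   -4.8] F [-2.   2.9 -1.6] w 0.0414
shift cm [ 4.11 -0.05 -5.42] turn rad [-0.011 -0.192  0.008]
[-21.3  30.6  73.9   1.   74.6  73.3]
```

Emit:
move_arm([
  [[3,0.36,0,-0.56,0,-0.02,0],[3,0.36,0,-0.56,0,-0.02,0],[3,0.36,0,-0.56,0,-0.02,0],[3,0.36,0,-0.56,0,-0.02,0],[3,0.36,0,-0.56,0,-0.02,0],[3,0.36,0,-0.56,0,-0.02,0],[3,0.36,0,-0.56,0,-0.02,0],[3,0.36,0,-0.56,0,-0.02,0],[3,0.18,0,-0.28,0,-0.01,0],[3,0.18,0,-0.28,0,-0.01,0]],
])

```text
t: 12.75
tool_pos: [0.687, -0.1326, 0.3381]
tool_rot: [-179.3, 9.1, -4.7]
ft_force: [-3.9, 3.7, 1.0]
width: 0.0414
grasp_force: 30.0
```

```bash
python3 -c "
from h import *
ang(40); print(state()['joints'].round(1))"
```

```text
t 12.75 G [ 0.6865 -0.1325  0.3351] rot [-179.3    9.1   -4.7] angle 38.67 from tilt 39.33 rad 0.3311 F [-3.9  3.7  1. ] w 0.0414 30.0
t 12.75 pos [ 0.687  -0.1326  0.3381] rot [-179.3    9.1   -4.7] F [-3.9  3.7  1. ] w 0.0414
shift cm [ 0.41 -0.01 -0.65] turn rad [-0.01  -0.012  0.009]
[-19.4  36.5  55.8  -1.7  96.8  75.3]
```

Emit:
move_arm([
  [[3,0.1,0,-0.16,0,-0.004,0],[3,0.1,0,-0.16,0,-0.004,0],[3,0.1,0,-0.16,0,-0.004,0],[3,0.1,0,-0.16,0,-0.004,0],[3,0,0,0,0,0,0],[3,0,0,0,0,0,0],[3,0,0,0,0,0,0],[3,0,0,0,0,0,0],[3,0,0,0,0,0,0],[3,0,0,0,0,0,0]],
])

```text
t: 13.58
tool_pos: [0.6917, -0.133, 0.3435]
tool_rot: [-179.3, 10.0, -4.7]
ft_force: [-3.5, 3.6, 1.0]
width: 0.0419
grasp_force: 30.0
```

```bash
python3 -c "
from h import *
ang(40); print(state()['joint_velocities'].round(2))
cv2.imwrite('pics/fin_s.png',grab_frame('scene')[:,:,::-1]); cv2.imwrite('pics/fin_t.png',grab_frame('top')[:,:,::-1]); ang(40)"
```

```text
t 13.5833 G [ 0.6912 -0.1329  0.3405] rot [-179.3   10.    -4.7] angle 39.91 from tilt 40.23 rad 0.3311 F [-3.5  3.6  1. ] w 0.0419 30.0
t 13.5833 pos [ 0.6917 -0.133   0.3435] rot [-179.3   10.    -4.7] F [-3.5  3.6  1. ] w 0.0419
shift cm [ 0.03 -0.01 -0.04] turn rad [-0.01   0.004  0.009]
[ 0.    0.01  0.03  0.07  0.03 -0.  ]
t 13.6833 G [ 0.6912 -0.1329  0.3405] rot [-179.3   10.    -4.7] angle 39.91 from tilt 40.23 rad 0.3311 F [-3.9  3.9  1.1] w 0.0416 30.0
t 13.6833 pos [ 0.6917 -0.133   0.3435] rot [-179.3   10.    -4.7] F [-3.9  3.9  1.1] w 0.0416
shift cm [ 0.03 -0.01 -0.04] turn rad [-0.01   0.004  0.009]
```

View pics/fin_s.png

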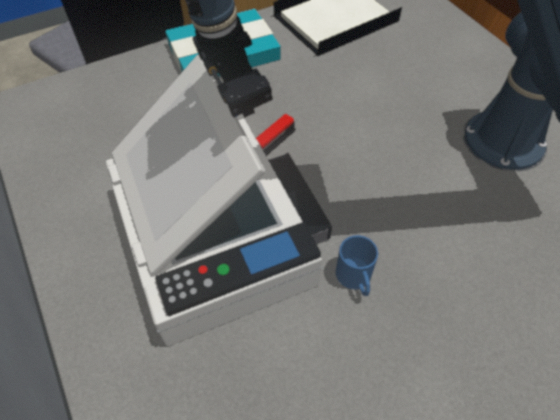

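View pics/fin_t.png

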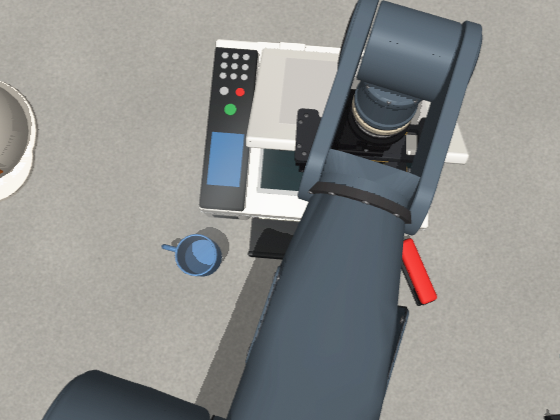

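Both views show the cover held open by the gripper, the glass exposed, and the cassette home with its front edge at about (265,257) in the top view. The mug (197,255) and stapler (415,270) are where they started. The measured opening is 39.9–40.2° and the arm is still, so I'm handing in.

```bash
python3 -c "
from station import *
print(sign_off())"
```

```text
the job is handed in; nothing more can be done
None
```

The cassette is pushed fully home, and the gripper is holding the cover open and still at about 40°; the mug and stapler were not touched, and I handed the job in at about 13.7 s.

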